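Build the keyed sieve stack on the shaker

ROBOT

A 6-joint arm with a two-finger parallel gripper is mounted at the origin on a cart in front of the work surface, level with it; the furniture and walls round the work are solid. World frame = base frame: x ahead of the robot, y to its left, z up, the work surface at z = 0. Lengths are in m, angles in rad, forces in N, time in s.
With the tool pointing down it reaches from about 0.275 to 0.875 m from the base axis. Payload 12.5 kg.
Tool frame: the origin (TCP) lies on the centre line of the jaws, within the pads' length; the fingertips stand r.finger_overhang ahead of it and the grasp point (between the pads) lies 3 mm ahead of it (r.finger_overhang is the distance from the TCP to the fingertips, in m); z points along the fingers, y is the line along which they close (so a half turn about z gives the same grasp; the last joint's range is limited). The gripper opens to 85 mm and grips with 20 to 120 N. Pads are 22 mm wide; open, the fingers measure 114 mm over their backs; the gripper's body (76 mm by 85 mm) begins 54 mm behind the grasp point. The pads swing forward as they close: fully open they stand 13 mm farther back than shut.
Start: joints at [1.26, 0.351, 1.652, -0, 1.139, -0.085], TCP at [0.123, 0.536, 0.253] pointing down, gripper open.
Joint ranges: [-2.75, 2.75], [-0.79, 2.1], [0.01, 2.65], [-1.57, 4.71], [0.07, 3.14], [-2.87, 2.87]. Speed limits (rad/s): [2.22, 2.22, 2.79, 3.14, 3.14, 3.14].

INTERFACE

Orientations are given as a unit quaternion [x, y, z, w].
In Python, from cell import r, optics gives the robot as it stands. The module is installed in compiled form; this text tells all that it offers. Calls block until the motion is done:
- r.move_to(position, orientation): joint-space move of the TCP to a pose.
- r.move_linear(position, rot=None, vel=0.15): straight line of the TCP; rot=None keeps the orientation; vel is the mean speed in m/s.
- r.set_joints(angles): joint-space move.
- r.set_gripper(opening, squeeze=None): opening from 0.0 (shut) to 1.0 (fully open); squeeze is the grip in N (None keeps the last); returns when the fingers have stopped.
- r.sleep(seconds).
- r.inverse_kinematics(position, orientation): joint angles nearest the present ones, or None.
- optics.get_image(name): name is "side" or "top"; returns a dict with "pixels" (480x640x3 uint8, red, green, blue), "depth" (480x640 float32, m along the optical axis (not along the pixel's ray), 0 where there is no reading), "fx", "fy", "cx", "cy" (pixels), "camera_from_world" (4x4, takes a point from world to camera coordinates). Camera axes: x right, y down, z forward; pixel columns grow to the right and rows downward; lengths in m; the calibration is good to about 2 mm. A picture is of the moment at which its call begins.
A pose or a line that the arm cannot do raises r.PlanningError and nothing moves.
- r.hand_in(): hands the job in; it is judged then, once.
Readings, each from a call of its own:
- r.current_t(): time.
- r.current_q(): joint angles.
- r.current_qvel(): joint speeds.
- r.current_effort(): joint torques, N m.
- r.current_tool_pos(): TCP position.
- r.current_ee_rot(): TCP orientation.
- r.current_contact_force(): force on the tool from outside, world axes, zero at the start.
- r.current_torque(): the same for the moment, N m.
- r.current_opening(): opening from 0.0 (shut) to 1.0 (fully open).
- r.current_finger_force(): force on a finger pad.
Only numpy, scipy, OpenCV 4.12 (cv2) and the standard library are available. Lean on these libraries where they do the work, as an engineer would, in place of code of your own. Each camera call takes 0.05 s, during which the arm holds its last target. There are 200 camera calls.

TASK

Build the sieve stack on the shaker's pan: the fine sieve goes on first, then the medium one, then the coarse one, and the lid last. Turn each part so that the lug at its foot drops into the notch of the rim below and it sits fully home and level, and leave the timer, the note block and the beaker that stand near the sieves where they are.

Things in the scene. Friction and masses are not known exactly. Their poses are not given: they have to be found in the camera images.
- shaker_seat (a point): Shaker, fixed: round grey plinth, 88 mm wide, 18 high, with an aluminium pan (56 mm outside, 48 mm bore, 10 deep, plain floor). Two clamp pads 25 mm high at the pan's foot (+y, -y). The pan's rim is 46 mm above the worktop, with a notch 15 mm wide, 10 deep at its -x side. Point: centre of the mouth, level with the rim. z up, -x to the notch.
- fine_sieve_mid (a point): Fine sieve: lowest ring, closest mesh (3 mm pitch); aluminium ring, 56 mm outside, 48 mm bore, 40 mm high, loose. Foot: spigot 43 mm wide, 8 mm deep, and at its -x side a lug 8 mm wide, 8 deep, jutting to 34 mm from the axis. Rim: notch 15 mm wide, 10 deep, above the lug. Point: on the axis, 24 mm above the underside, 16 above the shoulder that rests on the rim below, 16 below its own rim. z up, -x to lug and notch.
- medium_sieve_mid (a point): Medium sieve: 7.5 mm mesh pitch; aluminium ring, 56 mm outside, 48 mm bore, 48 mm high, loose. Foot: spigot 43 mm wide, 8 mm deep, and at its -x side a lug 8 mm wide, 8 deep, jutting to 34 mm from the axis. Rim: notch 15 mm wide, 10 deep, above the lug. Point: on the axis, 28 mm above the underside, 20 above the shoulder that rests on the rim below, 20 below its own rim. z up, -x to lug and notch.
- coarse_sieve_mid (a point): Coarse sieve: tallest ring, 16 mm mesh pitch; aluminium ring, 56 mm outside, 48 mm bore, 56 mm high, loose. Foot: spigot 43 mm wide, 8 mm deep, and at its -x side a lug 8 mm wide, 8 deep, jutting to 34 mm from the axis. Rim: notch 15 mm wide, 10 deep, above the lug. Point: on the axis, 32 mm above the underside, 24 above the shoulder that rests on the rim below, 24 below its own rim. z up, -x to lug and notch.
- sieve_lid_knob (a point): Lid: aluminium disc, 56 mm wide, 6 thick, with an upright black knob 22 mm wide, 32 high; 46 mm high over all, loose. Foot: spigot 43 mm wide, 8 mm deep, and at its -x side a lug 8 mm wide, 8 deep, jutting to 34 mm from the axis. No notch. Point: on the knob's axis, 36 mm above the underside, 28 above the shoulder that rests on the rim below. z up, -x to the lug.
- lab_timer_mid (a point): Bystander: a white kitchen-type timer, 46 x 68 x 64 mm, loose; the point is its middle.
- notes_mid (a point): Bystander: a yellow block of notes, 76 x 76 x 14 mm, loose; the point is its middle.
- glass_beaker_mid (a point): Bystander: a glass beaker, 72 mm across, 88 mm high, loose; the point is its middle.

How it is judged:
By the outcome, as a careful person would: the job done as asked, in the order asked, and still so for the second after the job is handed in, with the robot touching nothing.
It also fails if it takes over 99 s, if anything falls off the work surface, if the arm or the gripper's body presses on something with over 40 N, if the wrist force passes 120 N, or if a joint passes its speed limit or range.

## Working session

There is one attempt and no reset: what is moved stays moved. The work goes in short steps, each a Python script; the robot and the scene stay as the last script left them, time stands still between calls to the robot, and variables do not carry over. Pictures are saved under pics/ and viewed, at most 14 in all, crops included, and the job is handed in when it is done.

```bash
mkdir -p pics; python3 - <<'E'
from cell import r, optics
import cv2,numpy as np
for n in("top","side"):
    d=optics.get_image(n); np.savez(f"{n}0.npz",**d)
    cv2.imwrite(f"pics/{n}0.png",d["pixels"][:,:,::-1])
    print(n,d["fx"],d["cx"],d["cy"],np.round(d["camera_from_world"],3).tolist())
print(r.current_t(),r.finger_overhang,r.current_ee_rot())
E
```

```text
top 456.0424965705701 318.94844258190136 243.68043175231765 [[0.022, -1.0, -0.003, 0.189], [-0.98, -0.021, -0.196, 0.535], [0.196, 0.007, -0.981, 0.921], [0.0, 0.0, 0.0, 1.0]]
side 461.6934847219247 322.7595390044621 235.8629178666087 [[-0.996, -0.087, 0.006, 0.535], [-0.041, 0.409, -0.912, 0.001], [0.077, -0.908, -0.411, 1.045], [0.0, 0.0, 0.0, 1.0]]
0.1 0.022 [ 1.12633462e-01  9.93636460e-01 -5.27149167e-04 -9.98937259e-05]
```

View pics/top0.png

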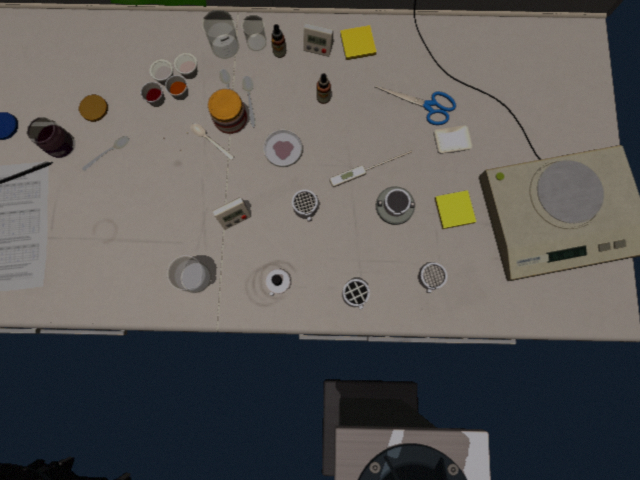

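View pics/side0.png

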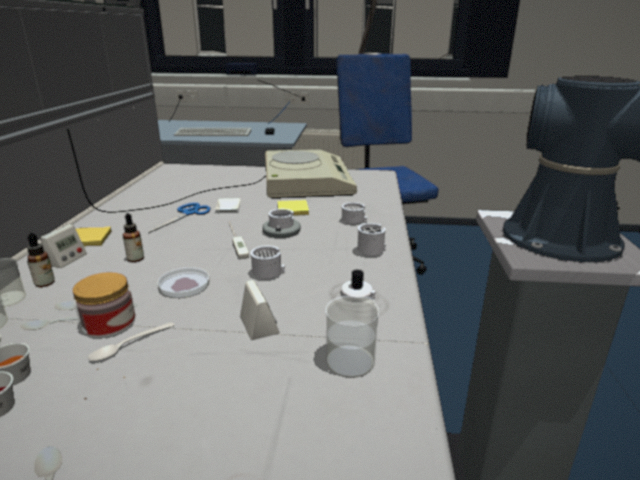

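```bash
python3 - <<'E'
import cv2,numpy as np
p=cv2.imread("pics/top0.png")[180:312,258:458]
cv2.imwrite("pics/crop0.png",cv2.convertScaleAbs(cv2.resize(p,None,fx=4,fy=4,interpolation=cv2.INTER_CUBIC),alpha=1.3))
d=np.load("top0.npz"); D=d["depth"]; T=d["camera_from_world"]; W=np.linalg.inv(T)
v,u=np.mgrid[:480,:640]; P=np.stack([(u-d["cx"])/d["fx"]*D,(v-d["cy"])/d["fy"]*D,D,np.ones_like(D)],-1)@W.T
np.save("P.npy",P)
z=P[...,2]
for n,(a,b) in dict(med=(305,203),shk=(397,202),coarse=(356,292),fine=(433,276),lid=(277,280),timer=(232,213),note=(455,210),beak=(190,273)).items():
    s=np.s_[b-35:b+36,a-35:a+36]; zz=z[s]; m=zz>0.01
    print(n,"maxz",np.round(np.sort(zz[m])[[-200,-40,-5]],3), P[s][m][:,:2].mean(0).round(3))
E
```

```text
med maxz [0.04  0.049 1.008] [0.625 0.225]
shk maxz [0.038 0.046 1.008] [0.626 0.037]
coarse maxz [0.049 0.057 1.008] [0.424 0.126]
fine maxz [0.033 0.04  1.008] [ 0.466 -0.037]
lid maxz [0.014 0.045 1.008] [0.449 0.288]
timer maxz [0.06  0.064 1.008] [0.591 0.389]
note maxz [0.033 0.062 1.008] [ 0.632 -0.117]
beak maxz [0.082 0.088 1.008] [0.458 0.471]
```

View pics/crop0.png

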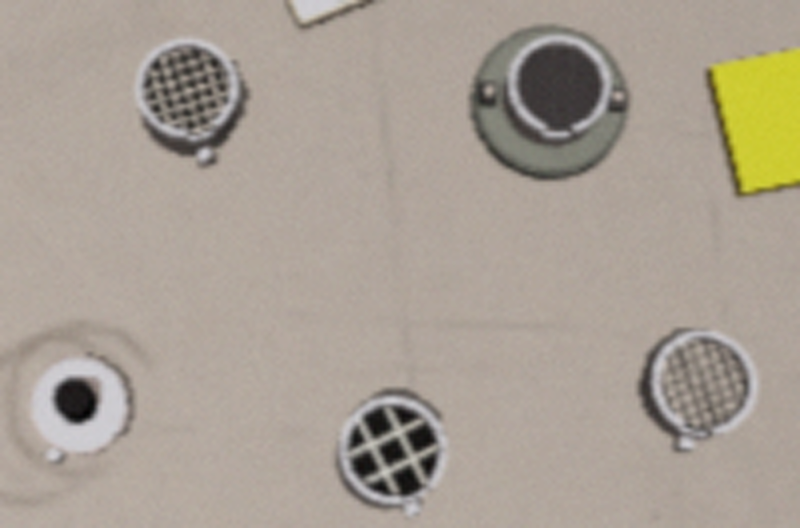

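```bash
cat > vis.py <<'E'
import cv2,numpy as np
from scipy.optimize import least_squares
def ray(d,uv,z):
    W=np.linalg.inv(d["camera_from_world"]); uv=np.atleast_2d(uv).astype(float)
    k=np.c_[(uv[:,0]-d["cx"])/d["fx"],(uv[:,1]-d["cy"])/d["fy"],np.ones(len(uv))]@W[:3,:3].T
    return (W[:3,3]+k*((z-W[2,3])/k[:,2])[:,None])[:,:2]
def circ(q,R=None):
    f=lambda p:np.hypot(*(q-p[:2]).T)-(p[2] if R is None else R)
    return least_squares(f,[*q.mean(0),.028],loss="soft_l1",f_scale=.001).x
def rim(d,c,h,thr=150,half=17,k=4):
    """outer rim circle of the bright ring near pixel c at height h, and sub-pixel mask crop"""
    u,v=c; g=d["pixels"][v-half:v+half+1,u-half:u+half+1].astype(np.uint8)
    g=cv2.cvtColor(g,cv2.COLOR_RGB2GRAY); G=cv2.resize(g,None,fx=k,fy=k,interpolation=cv2.INTER_CUBIC)
    cs,_=cv2.findContours((G>thr).astype(np.uint8),cv2.RETR_EXTERNAL,cv2.CHAIN_APPROX_NONE)
    cs=max(cs,key=lambda a:cv2.boundingRect(a)[2]*cv2.boundingRect(a)[3])[:,0,:]
    px=(cs+.5)/k-.5+[u-half,v-half]
    return ray(d,px,h),G
E
python3 - <<'E'
from vis import *
d=dict(np.load("top0.npz")); P=np.load("P.npy")
C0=np.array([258,180])
crop=lambda x,y:(np.array([x,y])+.5)/4-.5+C0
for n,c,h,l,lz in [("med",(305,203),.048,(206,156),.008),("shk",(398,201),.046,(567,131),.044),("coarse",(356,292),.056,(412,508),.008),("fine",(433,276),.040,(684,443),.008),("lid",(278,281),.014,(55,456),.008)]:
    u,v=c; s=np.s_[v-20:v+21,u-20:u+21]; p=P[s].reshape(-1,4); m=abs(p[:,2]-h)<.004
    q=p[m,:2]; q=q[np.hypot(*(q-np.median(q,0)).T)<.04]; hull=cv2.convexHull(q.astype(np.float32))[:,0].astype(float)
    a=circ(hull); g=d["pixels"][s].astype(int).sum(2)//3
    out=[]
    for t in (165,180,195):
        b,G=rim(d,c,h,t); hb=cv2.convexHull(b.astype(np.float32))[:,0].astype(float); out.append(circ(hb).round(4).tolist())
    L=ray(d,crop(*l),lz)[0]
    for cen in (a[:2],np.array(out[1][:2])):
        w=L-cen; print(n,"lugdist",np.hypot(*w).round(4),"yaw(-x dir)",np.degrees(np.arctan2(-w[1],-w[0])).round(1))
    print("  depth",a.round(4),"bright",out, "bg",np.median(g))
E
```

```text
Traceback (most recent call last):
  File "vis.py", line 15, in rim
    cs=max(cs,key=lambda a:cv2.boundingRect(a)[2]*cv2.boundingRect(a)[3])[:,0,:]
       ~~~^^^^^^^^^^^^^^^^^^^^^^^^^^^^^^^^^^^^^^^^^^^^^^^^^^^^^^^^^^^^^^^
ValueError: max() iterable argument is empty
```

```bash
cat > meas.py <<'E'
from vis import *
d=dict(np.load("top0.npz")); P=np.load("P.npy")
C0=np.array([258,180])
crop=lambda x,y:(np.array([x,y])+.5)/4-.5+C0
for n,c,h,l,lz in [("med",(305,203),.048,(206,156),.008),("shk",(398,201),.046,(567,131),.044),("coarse",(356,292),.056,(412,508),.008),("fine",(433,276),.040,(684,443),.008),("lid",(278,281),.014,(55,456),.008)]:
    u,v=c; s=np.s_[v-20:v+21,u-20:u+21]; p=P[s].reshape(-1,4); m=abs(p[:,2]-h)<.004
    q=p[m,:2]; q=q[np.hypot(*(q-np.median(q,0)).T)<.04]; hull=cv2.convexHull(q.astype(np.float32))[:,0].astype(float)
    a=circ(hull); g=d["pixels"][s].astype(int).sum(2)//3
    bg,hi=np.percentile(g,[40,98]); out=[]
    for f in (.4,.55,.7):
        b,G=rim(d,c,h,bg+f*(hi-bg)); hb=cv2.convexHull(b.astype(np.float32))[:,0].astype(float); out.append(circ(hb).round(4).tolist())
    L=ray(d,crop(*l),lz)[0]
    for cen in (a[:2],np.array(out[1][:2])):
        w=L-cen; print(n,"lugdist",np.hypot(*w).round(4),"yaw(-x dir)",np.degrees(np.arctan2(-w[1],-w[0])).round(1))
    print("  depth",a.round(4),"bright",out, bg,hi)
E
python3 meas.py
```

```text
med lugdist 0.0312 yaw(-x dir) 21.6
med lugdist 0.0315 yaw(-x dir) 20.9
  depth [0.6262 0.236  0.0278] bright [[0.6269, 0.2361, 0.0286], [0.6267, 0.2357, 0.0282], [0.6264, 0.2356, 0.0278]] 124.0 145.0
shk lugdist 0.0269 yaw(-x dir) 11.9
shk lugdist 0.0436 yaw(-x dir) 1.1
  depth [0.6325 0.0321 0.0277] bright [[0.6325, 0.031, 0.0289], [0.6498, 0.0274, 0.0406], [0.6328, 0.0308, 0.0278]] 92.0 137.0
coarse lugdist 0.0313 yaw(-x dir) 28.9
coarse lugdist 0.03 yaw(-x dir) 28.5
  depth [0.4296 0.1224 0.0276] bright [[0.4279, 0.121, 0.0288], [0.4285, 0.1216, 0.0279], [0.4285, 0.1219, 0.0279]] 126.0 143.0
fine lugdist 0.0302 yaw(-x dir) -6.1
fine lugdist 0.0302 yaw(-x dir) -10.0
  depth [ 0.4708 -0.0446  0.0277] bright [[0.4703, -0.047, 0.0282], [0.4704, -0.0467, 0.0278], [0.4704, -0.0465, 0.0275]] 123.0 147.0
lid lugdist 0.0298 yaw(-x dir) -22.7
lid lugdist 0.0292 yaw(-x dir) -23.0
  depth [0.4538 0.2912 0.0273] bright [[0.4531, 0.2917, 0.0265], [0.4531, 0.2913, 0.0259], [0.4538, 0.2908, 0.0249]] 126.0 158.0
```

```bash
cat >> vis.py <<'E'
def prof(d,c,h,r,step=3,span=60):
    """brightness around the ring, angles about the -x direction (yaw of the part)"""
    a=np.radians(np.arange(-span,span+1,step)); X=np.c_[c[0]-r*np.cos(a),c[1]-r*np.sin(a),np.full(len(a),h),np.ones(len(a))]
    q=X@d["camera_from_world"].T; m=np.c_[d["fx"]*q[:,0]/q[:,2]+d["cx"],d["fy"]*q[:,1]/q[:,2]+d["cy"]].astype(np.float32)
    return np.degrees(a),cv2.remap(cv2.cvtColor(d["pixels"],cv2.COLOR_RGB2GRAY),m[:,:1],m[:,1:],cv2.INTER_CUBIC)[:,0]
E
python3 - <<'E'
from vis import *
for cam in("top","side"):
  d=dict(np.load(cam+"0.npz"))
  for n,c,h in [("shk",(.6326,.0312),.046),("med",(.6265,.2357),.048),("coarse",(.4287,.1219),.056),("fine",(.4705,-.0462),.040)]:
    if cam=="side" and n!="shk": continue
    for r in ((.0255,.027) if cam=="top" else (.025,.027,)):
      a,p=prof(d,c,h,r); print(cam,n,r,p.tolist())
# lug profile at z=.008, r .0315
d=dict(np.load("top0.npz"))
for n,c in [("med",(.6265,.2357)),("coarse",(.4287,.1219)),("fine",(.4705,-.0462)),("lid",(.4535,.2912))]:
  a,p=prof(d,c,.008,.0315); print("lug",n,p.tolist())
# side view rim circle of shaker via depth
d=dict(np.load("side0.npz")); D=d["depth"]; W=np.linalg.inv(d["camera_from_world"]); v,u=np.mgrid[:480,:640]
P=np.stack([(u-d["cx"])/d["fx"]*D,(v-d["cy"])/d["fy"]*D,D,np.ones_like(D)],-1)@W.T
for n,c,h in [("shk",(.6326,.0312),.046),("med",(.6265,.2357),.048),("coarse",(.4287,.1219),.056),("fine",(.4705,-.0462),.040)]:
  m=(abs(P[...,2]-h)<.004)&(np.hypot(P[...,0]-c[0],P[...,1]-c[1])<.035); q=P[m][:,:2]
  print("side",n,m.sum(),circ(cv2.convexHull(q.astype(np.float32))[:,0].astype(float),.028).round(4))
E
python3 - <<'E'
import cv2
p=cv2.imread("pics/side0.png")[195:245,250:310]
q=cv2.imread("pics/top0.png")[176:226,372:422]
cv2.imwrite("pics/shk.png",cv2.convertScaleAbs(cv2.hconcat([cv2.resize(x,(400,400),interpolation=cv2.INTER_CUBIC) for x in (p[:,:50],q)]),alpha=1.5))
E
```

```text
top shk 0.0255 [129, 136, 139, 143, 144, 143, 144, 142, 143, 139, 138, 137, 136, 127, 114, 88, 69, 58, 55, 53, 54, 57, 56, 56, 59, 84, 111, 125, 130, 134, 137, 131, 124, 119, 119, 120, 124, 129, 132, 134, 137]
top shk 0.027 [117, 124, 130, 134, 134, 134, 132, 136, 137, 133, 134, 135, 137, 132, 119, 101, 92, 89, 90, 91, 94, 96, 97, 82, 69, 84, 112, 129, 138, 139, 140, 138, 136, 131, 130, 132, 133, 136, 141, 141, 141]
top med 0.0255 [147, 144, 142, 139, 138, 139, 138, 135, 130, 125, 127, 138, 146, 147, 143, 138, 133, 128, 129, 130, 123, 107, 91, 93, 109, 122, 123, 107, 99, 101, 101, 107, 121, 129, 127, 121, 123, 126, 134, 144, 143]
top med 0.027 [140, 137, 137, 127, 122, 124, 129, 128, 129, 127, 133, 137, 141, 141, 140, 142, 141, 140, 141, 143, 134, 115, 96, 91, 101, 114, 123, 115, 97, 92, 101, 104, 112, 132, 144, 144, 142, 142, 140, 142, 141]
top coarse 0.0255 [141, 146, 144, 140, 140, 141, 143, 143, 143, 143, 144, 143, 149, 152, 147, 142, 141, 143, 145, 143, 146, 149, 148, 136, 121, 120, 120, 118, 108, 109, 111, 118, 118, 116, 107, 112, 125, 135, 135, 137, 140]
top coarse 0.027 [123,
[... 1377 characters left out ...]
 131, 132, 132, 132, 130, 131, 130, 129, 130, 128, 127, 135, 147, 150, 149, 143, 126, 114, 118, 129, 130, 128, 127, 125, 129]
lug fine [126, 128, 126, 128, 128, 129, 129, 129, 128, 128, 127, 126, 125, 103, 86, 97, 126, 144, 146, 145, 139, 132, 125, 124, 126, 127, 127, 128, 127, 126, 124, 126, 129, 127, 129, 132, 136, 137, 138, 141, 146]
lug lid [131, 129, 128, 127, 127, 127, 128, 125, 122, 129, 143, 150, 141, 117, 98, 98, 115, 127, 128, 129, 128, 129, 130, 129, 127, 127, 126, 126, 129, 130, 129, 130, 132, 131, 131, 133, 132, 130, 130, 130, 123]
side shk 122 [0.6312 0.0332 0.028 ]
side med 176 [0.6245 0.2366 0.028 ]
side coarse 132 [0.4277 0.1239 0.028 ]
side fine 98 [ 0.4682 -0.0435  0.028 ]
```

View pics/shk.png

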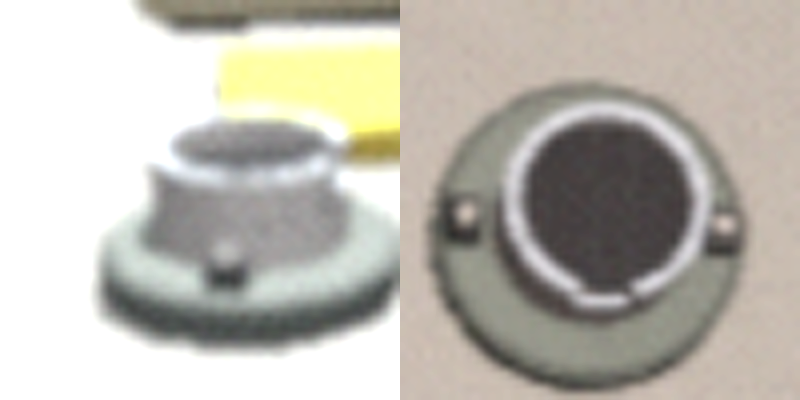

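```bash
cat > act.py <<'E'
from cell import r, optics
import numpy as np
SH=np.array([.632,.0322]); SYAW=0.
def Q(deg): p=np.radians(deg)/2; return [-np.sin(p),np.cos(p),0,0]
def F(): return np.array(r.current_contact_force())
def say(*a): print(round(r.current_t(),1),*a)
def pick(xy,yaw,gz,lift,sq=40,above=.09):
    z=gz+.003
    r.move_to([*xy,z+above],Q(yaw)); r.set_gripper(1.0,sq); r.move_linear([*xy,z],vel=.15)
    f0=F(); r.set_gripper(0.0,sq); say("grip",r.current_opening(),r.current_finger_force(),"f",(F()-f0).round(1))
    r.move_linear([*xy,z+lift],vel=.2); say("lifted",r.current_opening(),"f",F().round(1))
def lower(zs,step=.002,lim=6,xy=None,f0=None):
    """down to TCP height zs in steps; stops on contact; returns height left"""
    f0=F() if f0 is None else f0; p=np.array(r.current_tool_pos()); xy=p[:2] if xy is None else xy; z=p[2]
    while z>zs+1e-5:
        z=max(z-step,zs); r.move_linear([*xy,z],vel=.03); f=F()-f0
        if f[2]>lim: break
    say("lower: left",round((z-zs)*1e3,1),"mm f",f.round(1),"m",np.round(r.current_torque(),2)); return z-zs
E
python3 - <<'E'
from act import *
import cv2
pick([.4694,-.0450],-8,.026,.10)
r.move_to([*SH,.062+.005+.030],Q(SYAW))   # grasp at .026 => 2 mm above mid (.024)
say(r.current_tool_pos())
d=optics.get_image("side"); np.savez("side1.npz",**d); p=d["pixels"][150:270,220:370,::-1]
cv2.imwrite("pics/s1.png",cv2.resize(p,None,fx=5,fy=5,interpolation=cv2.INTER_CUBIC))
E
```

```text
3.9 grip 0.646560231603195 40.83381068834569 f [-2.6  1.   8.5]
4.5 lifted 0.6477296476749658 f [-0.1 -1.  -0.5]
5.3 [0.63070818 0.03181497 0.09576631]
```

View pics/s1.png

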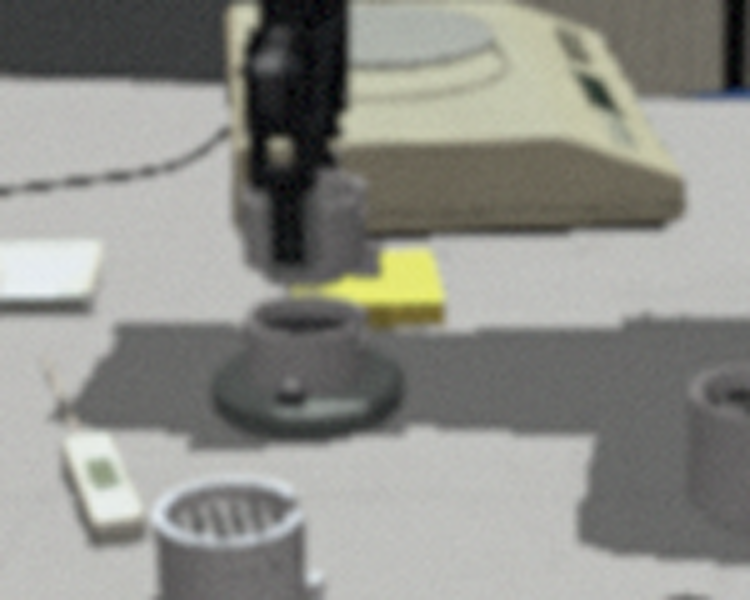

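```bash
python3 - <<'E'
from act import *
zs=.062+.005; f0=F(); say(r.current_tool_pos(),f0)
r.move_linear([*SH,zs+.010],vel=.08); say(r.current_tool_pos(),(F()-f0).round(1))
lower(zs,xy=SH,f0=f0); say(r.current_tool_pos())
E
```

```text
5.4 [0.63076932 0.03150584 0.096412  ] [ 0.00736916 -0.15654224 -1.24281303]
5.8 [0.63154106 0.03196814 0.07643724] [-0.  -1.1  0.6]
7.0 lower: left 0.0 mm f [-3.8  0.   9.8] m [-0.01  0.71  0.01]
7.0 [0.63213273 0.03218176 0.0680104 ]
```

```bash
cat >> act.py <<'E'
def release(up=.1):
    p=np.array(r.current_tool_pos()); r.set_gripper(1.0); say("open",r.current_opening(),F().round(1)); r.move_linear([p[0],p[1],p[2]+up],vel=.2)
def snap(name,boxt=None):
    import cv2
    from vis import ray,circ
    out={}
    for n in("top","side"):
        d=optics.get_image(n); np.savez(f"{n}{name}.npz",**d); out[n]=d
    return out
def cloud(d):
    D=d["depth"]; W=np.linalg.inv(d["camera_from_world"]); v,u=np.mgrid[:480,:640]
    return np.stack([(u-d["cx"])/d["fx"]*D,(v-d["cy"])/d["fy"]*D,D,np.ones_like(D)],-1)@W.T
E
python3 - <<'E'
from act import *
import cv2
release(.10)
r.move_to([.45,.20,.20],Q(20))
o=snap("2")
t=o["top"]["pixels"][176:226,372:422,::-1]; s=o["side"]["pixels"][180:240,250:310,::-1]
cv2.imwrite("pics/c2.png",cv2.convertScaleAbs(cv2.hconcat([cv2.resize(x,(400,400),interpolation=cv2.INTER_CUBIC) for x in (t,s)]),alpha=1.3))
P=cloud(o["top"]); m=(np.hypot(P[...,0]-SH[0],P[...,1]-SH[1])<.03)&(P[...,2]>.07)&(P[...,2]<.09); q=P[m]
print(m.sum(),np.median(q[:,2]),np.linalg.lstsq(np.c_[q[:,:2]-SH,np.ones(len(q))],q[:,2],rcond=None)[0])
E
```

```text
7.4 open 0.9991461622634474 [0.2 0.9 0. ]
220 0.0756179219921555 [ 0.01511257 -0.00546729  0.07500353]
```

View pics/c2.png

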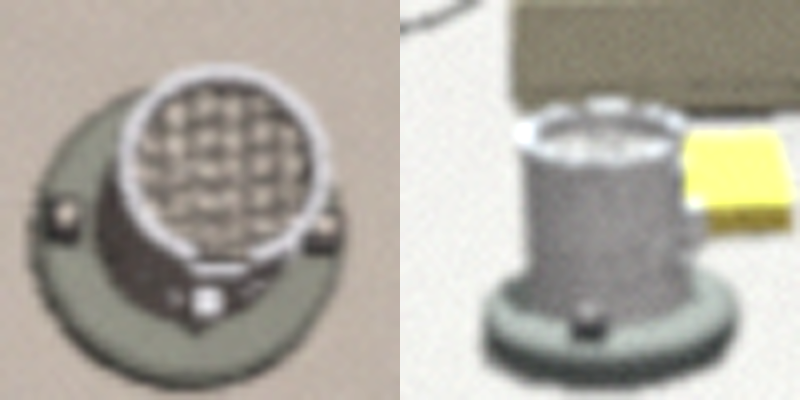

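```bash
cat >> act.py <<'E'
def stackrim(o,h):
    import cv2; from vis import circ
    c=[]
    for n in("top","side"):
        P=cloud(o[n]); m=(np.hypot(P[...,0]-SH[0],P[...,1]-SH[1])<.036)&(abs(P[...,2]-h)<.004); q=P[m][:,:2]
        c.append(circ(cv2.convexHull(q.astype(np.float32))[:,0].astype(float),.028)[:2])
    print("rim",np.round(c,4).tolist()); return np.mean(c,0)
def place(zs,xy):
    f0=F(); r.move_linear([*xy,zs+.010],vel=.08); say(np.round(r.current_tool_pos(),4)); e=lower(zs,xy=xy,f0=f0); say(np.round(r.current_tool_pos(),4)); return e
E
python3 - <<'E'
from act import *
c=stackrim({n:dict(np.load(f"{n}2.npz")) for n in("top","side")},.078); xy=(c+SH)/2
print(xy)
pick([.6255,.2362],19.5,.028,.12,above=.06)
zs=.098+.003
r.move_to([*xy,zs+.03],Q(0)); r.sleep(.2)
place(zs,xy)
E
```

```text
rim [[0.633, 0.0327], [0.6312, 0.0331]]
[0.63205077 0.03254103]
11.2 grip 0.6489908099228296 42.18176199530717 f [-2.  -1.2  5.4]
11.9 lifted 0.6445933981159868 f [-0.5  0.5 -2. ]
13.4 [0.6317 0.0326 0.1102]
14.6 lower: left 0.0 mm f [-4.2  1.1 12.4] m [ 0.07  0.66 -0.  ]
14.6 [0.6324 0.0326 0.1023]
```

```bash
python3 - <<'E'
from act import *
import cv2
release(.10)
r.move_to([.4282,.1229,.20],Q(28))
o=snap("3"); c=stackrim(o,.118)
t=o["top"]["pixels"][166:226,367:427,::-1]; s=o["side"]["pixels"][170:240,245:315,::-1]
cv2.imwrite("pics/c3.png",cv2.convertScaleAbs(cv2.hconcat([cv2.resize(x,(400,400),interpolation=cv2.INTER_CUBIC) for x in (t,s)]),alpha=1.3))
E
```

```text
15.0 open 0.9954442828143829 [0.6 1.  0.6]
rim [[0.632, 0.0327], [0.6307, 0.0335]]
```

View pics/c3.png

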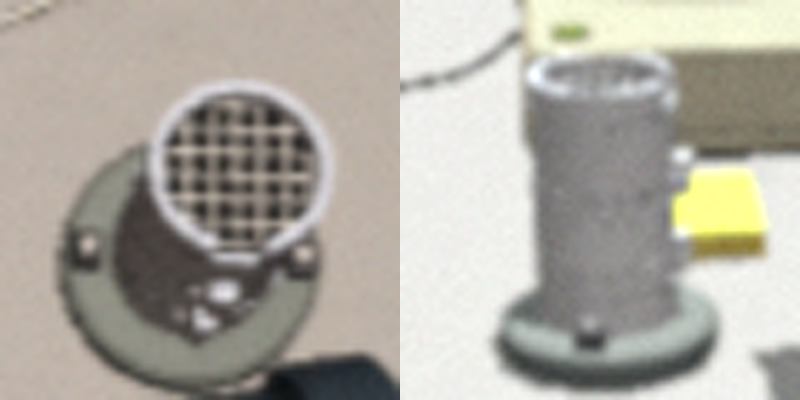

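```bash
python3 - <<'E'
from act import *
import cv2
xy=np.array([.6315,.0328])
pick([.4282,.1229],28,.032,.16,above=.07)
zs=.142+.003
r.move_to([*xy,zs+.03],Q(0)); r.sleep(.2)
if place(zs,xy)<.0015:
    release(.10); r.move_to([.453,.292,.20],Q(-25))
    o=snap("4"); c=stackrim(o,.166)
    t=o["top"]["pixels"][156:226,362:432,::-1]; s=o["side"]["pixels"][140:240,235:335,::-1]
    cv2.imwrite("pics/c4.png",cv2.convertScaleAbs(cv2.hconcat([cv2.resize(x,(400,400),interpolation=cv2.INTER_CUBIC) for x in (t,s)]),alpha=1.3))
E
```

```text
18.4 grip 0.6472900102122789 40.611003235098906 f [-1.5  0.4  8.2]
19.3 lifted 0.6502743512710502 f [-1.  -0.  -2.5]
20.8 [0.6311 0.0328 0.1542]
22.0 lower: left 0.0 mm f [-3.7  0.2  9.1] m [ 0.07  0.56 -0.03]
22.0 [0.6317 0.0329 0.146 ]
22.4 open 1.0011967410197318 [ 0.4  0.  -0.8]
rim [[0.6318, 0.033], [0.6302, 0.0343]]
```

View pics/c4.png

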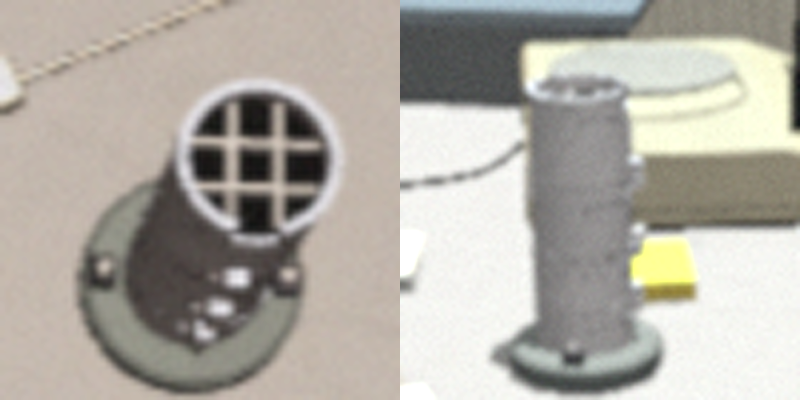

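```bash
python3 - <<'E'
from act import *
import cv2
xy=np.array([.6312,.0333])
pick([.453,.292],-25,.038,.24,above=.07)
zs=.194+.002+.003
r.move_to([*xy,zs+.03],Q(0)); r.sleep(.2)
if place(zs,xy)<.0015:
    release(.10); r.move_to([.40,.20,.33],Q(0))
    o=snap("5")
    t=o["top"]["pixels"][156:226,362:432,::-1]; s=o["side"]["pixels"][120:240,225:345,::-1]
    cv2.imwrite("pics/c5.png",cv2.convertScaleAbs(cv2.hconcat([cv2.resize(x,(400,400),interpolation=cv2.INTER_CUBIC) for x in (t,s)]),alpha=1.3))
    cv2.imwrite("pics/t5.png",o["top"]["pixels"][:,:,::-1])
E
```

```text
26.3 grip 0.2440760025280553 39.161893419222906 f [-0.6 -2.1  5.6]
27.7 lifted 0.23613482481663278 f [ 0.6 -0.4 -1.5]
29.5 [0.6309 0.0333 0.2082]
30.7 lower: left 0.0 mm f [-0.4 -0.2  3. ] m [ 0.09  0.01 -0.02]
30.7 [0.6315 0.0333 0.1994]
31.4 open 0.9969894148726125 [ 0.2 -0.3  0.6]
```

View pics/c5.png

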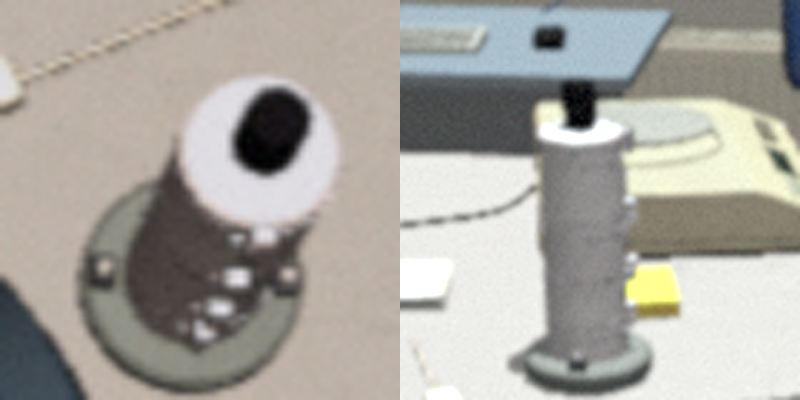

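```bash
python3 - <<'E'
from act import *
d0=dict(np.load("top0.npz"))
for n in("top","side"):
    P=cloud(dict(np.load(n+"5.npz"))); R=np.hypot(P[...,0]-.6312,P[...,1]-.0333)
    k=P[(R<.03)&(P[...,2]>.195)&(P[...,2]<.22)]; m=P[(R<.027)&(P[...,2]>.162)&(P[...,2]<.182)]
    print(n,"knob top",np.median(k[:,2]),k[:,:2].mean(0),"disc",np.median(m[:,2]),np.linalg.lstsq(np.c_[m[:,:2]-[.6312,.0333],np.ones(len(m))],m[:,2],rcond=None)[0].round(4))
a=d0["pixels"].astype(int);b=np.load("top5.npz")["pixels"].astype(int)
for nm,(u,v) in dict(timer=(232,213),note=(455,210),beaker=(190,273)).items():
    s=np.s_[v-22:v+23,u-22:u+23]; print(nm,abs(a[s]-b[s]).mean().round(1))
E
```

```text
top knob top 0.20220311113236367 [0.63169594 0.03407939] disc 0.17070638517686282 [ 0.0312 -0.0094  0.171 ]
side knob top 0.2009285502025887 [0.6303219  0.03976141] disc 0.171759441425695 [-0.035  -0.1222  0.1731]
timer 10.5
note 10.6
beaker 10.4
```

```bash
python3 -c "
from cell import r
print(r.hand_in(), r.current_t())"
```

```text
the job is handed in; nothing more can be done
the job is handed in; nothing more can be done
```

The job is handed in: the fine, medium and coarse sieves and then the lid are stacked on the pan, lugs in the notches. The measured lid height is within about 1 mm of fully seated, the timer, note block and beaker showed no sign of moving, and it took just over 31 s of the 99 s.

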